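# Set the flip stop on the cutting jig

## Task

Set the length stop on the jig for the next cut: with its flip arm still raised, slide the stop along the bar until its pointer is on the straight pencil line drawn across the board (the two crosses belong to an old setting), and let it rest there. Then fold the flip arm down until it is level, without shifting the stop off the line, and let go. Leave the loose things lying around where they are.

Things in the scene. Friction and masses are not known exactly. Their poses are not given: they have to be found in the camera images.
- mark: The straight pencil line on the jig's board: dark, 4 mm wide, 216 mm long, across the whole board, square to the bar. Origin at its middle, right under the bar's axis, on the board's top face (20 mm above the table). x axis along the line, pointing away from the robot (from the flip arm's side of the bar to the pointer's side); y axis along the bar; z up. Fixed.
- jig: The jig, fixed to the table: plywood board 500 x 220 x 20 mm with a steel bar along its length, 20 mm thick, axis 60 mm above the table, in two dark steel brackets (30 mm along the bar, 50 mm across it, tops 85 mm above the table) centred 190 mm either side of mid-bar. Origin at table height under mid-bar; y axis along the bar, x away from the robot.
- cross: The old setting, to be ignored: two small pencil crosses (X, 31 mm wide), one on each side of the bar, 70 mm from the bar's axis. Origin half-way between them, under the bar's axis.
- stop (a joint): Position of the stop along the bar in m, 0 at mid-bar, growing along the line's y axis, from -0.135 to 0.135. The stop cannot turn on the bar; it slides with a friction of about 4 N and stays where it is left.
- stop_grip (a point): Centre of the stop's upright grip block, to be pinched from above: 24 mm thick along the bar (its two flat sides), 30 mm across it, top 130 mm above the table, this point at 105 mm, at the stop's middle, 5 mm from the bar's axis on the pointer's side. Below is the round aluminium collar (48 mm diameter, 30 mm along the bar, top 84 mm above the table). Axes parallel to the line's.
- stop_pointer (a point): Tip of the stop's pointer, a dark steel cone sticking out level from the stop on the side away from the robot, 13 mm above the board, 79 mm from the bar's axis. It lies on the stop's middle, in line with the grip block and the flip arm.
- flip_arm (a joint): Angle of the flip arm in rad: 0 = level (down, at its end stop), 1.0 = fully raised. It starts raised between 0.6 and 0.85. Stiff hinge (about 2 N at the pad) with its axis parallel to the bar; it stays where it is left.
- flip_hinge (a point): Hinge axis of the flip arm, at the middle of the stop, 30 mm from the bar's axis on the robot's side, 60 mm above the table; it moves with the stop.
- flip_pad (a point): Point on the flip arm's upper face where it can be pushed down, 55 mm from the hinge axis. The arm is a flat dark steel bar 85 mm long from the hinge, 24 mm wide, 8 mm thick, pointing to the robot's side, with a foot at its end hanging 30 mm below it. When level its upper face is 64 mm above the table.
- bit_on_board: Bystander: router bit standing on its 28 mm cutter head with its shank up, 67 mm tall, at an end of the jig's board on the pointer's side. Origin at its underside.
- pencil: Bystander: flat carpenter's pencil stub, 80 x 12 x 7 mm, lying at an end of the jig's board on the robot's side. Origin at its underside.
- bit_large: Bystander: router bit standing on its 44 mm cutter head, 65 mm tall, between robot and jig. Origin at its underside.
- wrench: Bystander: flat wrench, 160 mm, lying between robot and jig.
- bit_small: Bystander: router bit standing on its 34 mm cutter head, 71 mm tall, to the right of the jig. Origin at its underside.
- offcut: Bystander: wooden offcut 160 x 50 x 30 mm, to the left of the jig. Origin at its underside.
- glue: Bystander: white glue bottle, 60 mm wide, 170 mm tall, to the left of the jig, nearer the robot. Origin at its underside.

How it is judged:
On the way, in this order (a step that is already met when the one before it is completed fails the run):
1. the stop rests with its pointer on the straight line, the flip arm still raised (y of stop_pointer in the frame of mark between -0.005 and 0.005 m and velocity of joint stop between -0.008 and 0.008 m/s and value of joint flip_arm above 0.4 rad), for 0.3 s.
2. the flip arm is folded down level with the stop still on the line (y of stop_pointer in the frame of mark between -0.005 and 0.005 m and value of joint flip_arm below 0.12 rad), for 0.2 s.
At the end, for the whole second after the job is handed in: The stop is at rest with its pointer within 5 mm of the middle of the straight line, and the flip arm is down, within 0.12 rad (7 degrees) of level (all of step 2 and velocity of joint stop between -0.008 and 0.008 m/s); the robot touches nothing.
It fails at once if a loose bystander is shifted by more than 30 mm (distance of any of bit_on_board, bit_large, bit_small, pencil, wrench, offcut, glue from where it was at the start of the episode above 0.03 m).
It also fails if it takes over 42 s, if anything falls off the work surface, if the arm or the gripper's body presses on something with over 40 N, if the wrist force passes 120 N, or if a joint passes its speed limit or range.

## Robot

A 6-joint arm with a two-finger parallel gripper is mounted at the origin on the work surface. World frame = base frame: x ahead of the robot, y to its left, z up, the work surface at z = 0. Lengths are in m, angles in rad, forces in N, time in s.
With the tool pointing down it reaches from about 0.35 to 0.975 m from the base axis. Payload 4.9 kg.
Tool frame: the origin (TCP) lies midway between the tips of the shut fingers; the grasp point (between the pads) lies 19 mm behind it (manip.pinch_z is the x of the grasp point in the tool frame, in m); x points along the fingers, y is the direction in which the jaws open and shut, and the axes are right-handed (so a half turn about x gives the same grasp; the last joint's range is limited). The gripper opens to 85 mm and grips with 20 to 120 N. Pads are 22 mm wide; open, the fingers measure 114 mm over their backs; the gripper's body (76 mm by 85 mm) begins 54 mm behind the grasp point. The pads swing forward as they close: fully open they stand 13 mm farther back than shut.
Start: joints at [-1.424, 0.053, 1.613, -0, 1.476, -0.119], TCP at [0.164, -0.603, 0.231] pointing down, gripper open.
Joint ranges: [-3.01, 3.01], [-1.01, 2.22], [0.06, 2.58], [-1.02, 4.17], [0.09, 2.62], [-3.14, 3.14]. Speed limits (rad/s): [2.57, 2.57, 3.14, 3.14, 3.14, 3.14].

## Interface

Orientations are given as a unit quaternion [w, x, y, z].
In Python, from plant import sensors, cams, workorder, manip gives the robot as it stands.
- The arm moves only by the tool drive_tool, never from a script. Its argument "series" is a list of rows, each an object of numbers: "x", "y", "z": the shift along the tool's x, y, z in units of 25 mm (1.0 is 25 mm); "ax", "ay", "az": the turn, a rotation vector about the tool's x, y, z in units of 5 degrees (1.0 is 5 degrees). A call has 1 to 5 rows; each row is the pose to reach, as a shift and turn from the pose commanded when the call began, along the tool's axes at that moment; what a row does not reach only later rows make up. A row lasts 1/12 s, in which the tool goes at most 41.7 mm and 7.16 degrees, less where a joint would pass 70% of its speed; a pose out of reach is approached as far as the arm can. A call with a gripper value outside its range is refused whole. "hand" is the opening, from 0 (shut) to 1 (fully open), set as the call begins (left out, the last holds). The fingers move at their own pace and stop on an object; the grip force is fixed at half the most. Time passes only in rows, so rows that repeat a pose let the fingers close. It gives the time, the measured TCP pose, the force and the opening at its end, in the units of the state.
- sensors.state(): the state, without advancing time (a new reading comes with each control period).
- cams.grab_frame(name): name is "side" or "top"; returns a dict with "img" (400x640x3 uint8, blue, green, red), "camera_matrix" (3x3 intrinsics, pixels), "k1" (the pictures are not rectified: a ray, as slopes to the right and down, at radius r is drawn at 1 + k1 r^2 times it, then the intrinsics apply), "cam_to_world" (4x4, takes a point from camera to world coordinates). Camera axes: x right, y down, z forward; pixel columns grow to the right and rows downward; lengths in m; the calibration is good to about 2 mm. A picture is of the moment at which its call begins. There is no depth.
- workorder.job_done(): hands the job in, once; it reports no verdict.
The state is a dict: "time": time; "joint_pos": joint angles; "joint_vel": joint speeds; "joint_efforts": joint torques, N m; "tool_pos": TCP position; "tool_rot": TCP orientation; "contact_force": force on the tool from outside, world axes, zero at the start; "ft_torque": the same for the moment, N m; "gripper_width": opening from 0.0 (shut) to 1.0 (fully open).
Only numpy, scipy, OpenCV 4.12 (cv2) and the standard library are available. Lean on these libraries where they do the work, as an engineer would, in place of code of your own. Each camera call takes 0.05 s, during which the arm holds its last target.

## Working session

There is one attempt and no reset: what is moved stays moved. The work goes in short steps, Python scripts to look and compute and a tool call to move; the robot and the scene stay as the last step left them, time stands still between calls to the robot, and variables do not carry over. Pictures are saved under pics/ and viewed, and the job is handed in when it is done.

Besides the shell and the picture viewer there is one more tool, called after ">>>" as a command line: name --argument value ..., lists and objects as JSON in quotes. drive_tool: Moves the arm, as the interface text tells. Its arguments: {"type":"object","properties":{"series":{"type":"array","items":{"type":"object","properties":{"x":{"type":"number"},"y":{"type":"number"},"z":{"type":"number"},"ax":{"type":"number"},"ay":{"type":"number"},"az":{"type":"number"}}}},"hand":{"type":"number"}},"required":["series"]}

```bash
ls; mkdir -p pics; python3 - <<'E'
from plant import sensors,cams,manip
import cv2
s=sensors.state();print(s['time'],s['tool_pos'],s['tool_rot'],s['gripper_width'],manip.pinch_z)
for n in("top","side"):
    f=cams.grab_frame(n);cv2.imwrite(f"pics/{n}0.png",f["img"]);print(f["camera_matrix"],f["k1"],f["cam_to_world"])
E
```

```text
pics
0.0 [ 0.16408596 -0.60241833  0.23002345] [-0.09293849 -0.70086754 -0.09443232  0.70087778] 1.0006543117721758 -0.0187
[[368.47130561   0.         318.50982853]
 [  0.         368.47130561 197.48850322]
 [  0.           0.           1.        ]] -0.023741314316846607 [[ 0.02755477 -0.99758852  0.06370148  0.47580541]
 [-0.99929072 -0.02585343  0.02738003 -0.01051443]
 [-0.0256671  -0.06441075 -0.99759333  1.19740713]
 [ 0.          0.          0.          1.        ]]
[[433.32833363   0.         326.97881182]
 [  0.         433.32833363 197.92265879]
 [  0.           0.           1.        ]] 0.03506308083158874 [[-0.97244161 -0.16092316  0.16870404  0.36618784]
 [-0.23252554  0.72219264 -0.65143661  0.70129144]
 [-0.01700558 -0.67271207 -0.73970892  0.90121376]
 [ 0.          0.          0.          1.        ]]
```

View pics/top0.png

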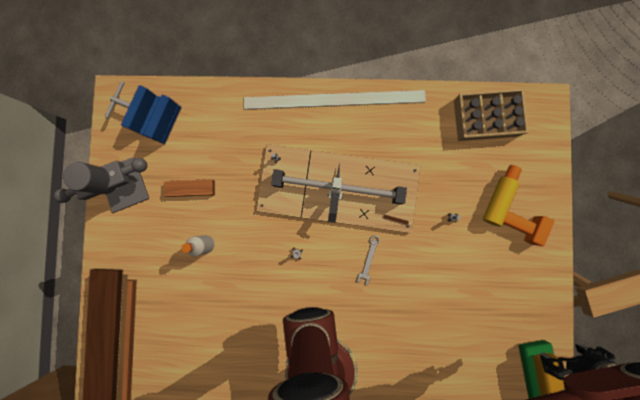

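View pics/side0.png

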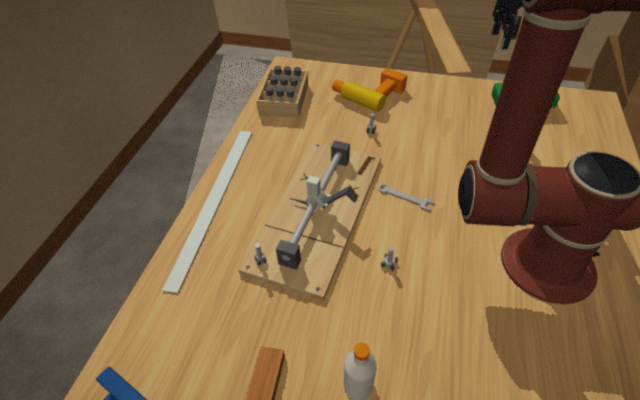

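The top view shows the line at about (306,185), the stop at about (337,184), crosses at (370,170) and (364,213), and the bit on the board at (275,158). Next I'll zoom in and set up the calibration helpers.

```bash
cat > h.py <<'E'
import numpy as np,cv2
from plant import sensors,cams
def grab(n):
    return cams.grab_frame(n)
def proj(f,P):
    T=np.linalg.inv(f["cam_to_world"]);P=np.atleast_2d(P).astype(float)
    d=np.array([f["k1"],0,0,0,0.])
    return cv2.projectPoints(P,cv2.Rodrigues(T[:3,:3])[0],T[:3,3],f["camera_matrix"],d)[0][:,0]
def unproj(f,uv,z):
    d=np.array([f["k1"],0,0,0,0.])
    n=cv2.undistortPoints(np.atleast_2d(uv).astype(float)[:,None],f["camera_matrix"],d)[:,0]
    M=f["cam_to_world"];r=np.c_[n,np.ones(len(n))]@M[:3,:3].T
    return M[:3,3]+r*((z-M[2,3])/r[:,2])[:,None]
def crop(f,box,k,name,pts=None):
    x0,y0,x1,y1=box
    im=cv2.resize(f["img"][y0:y1,x0:x1],None,fx=k,fy=k,interpolation=cv2.INTER_CUBIC)
    if pts is not None:
        for u,v in proj(f,pts): cv2.circle(im,(int((u-x0+.5)*k),int((v-y0+.5)*k)),3,(0,0,255),1)
    cv2.imwrite(f"pics/{name}.png",im)
E
python3 - <<'E'
from h import *
f=grab("top");crop(f,(245,135,430,240),4.3,"topz")
f=grab("side");crop(f,(235,125,395,305),3.3,"sidez")
E
```

```text
(no output)
```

View pics/topz.png

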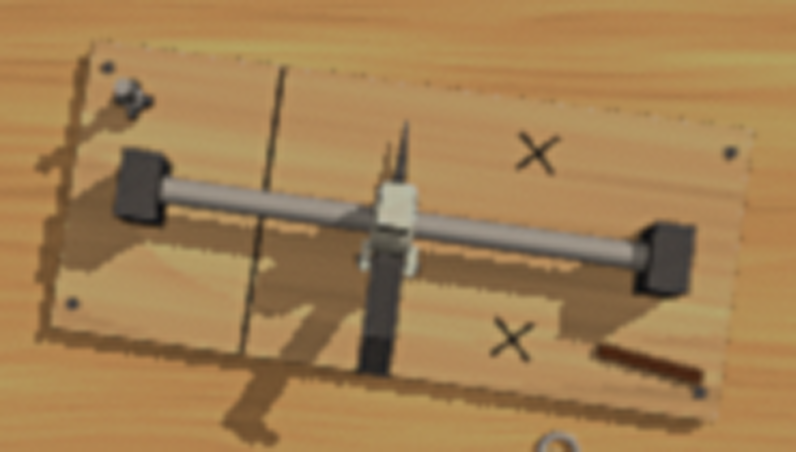

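View pics/sidez.png

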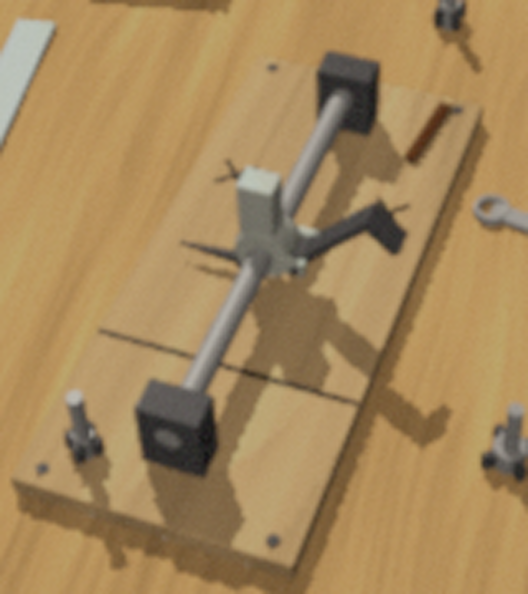

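In the top zoom the line runs from (283,67) to (243,355) and the pointer tip is at (405,123). The bracket tops are near (147,185) and (670,258). The grip top is at about (398,195).

```bash
python3 - <<'E'
from h import *
f=grab("top")
c=lambda x,y:(245+(x+.5)/4.3-.5,135+(y+.5)/4.3-.5)
L=unproj(f,[c(283,68),c(243,354)],.02)
print("line",L, np.linalg.norm(L[1]-L[0]))
tip=unproj(f,[c(405,123)],.033)[0];print("tip",tip)
x=(L[0]-L[1]);x/=np.linalg.norm(x);y=np.array([-x[1],x[0],0]);yaw=np.arctan2(x[1],x[0])
m=L.mean(0);print("m",m,"yaw",yaw, "tip in line frame",(tip-m)@x,(tip-m)@y)
for n,p in (("grip top",(398,192)),):
    g=unproj(f,[c(*p)],.130)[0];print(n,g,(g-m)@x,(g-m)@y)
s=grab("side")
d=lambda x,y:(235+(x+.5)/3.3-.5,125+(y+.5)/3.3-.5)
L2=unproj(s,[d(102,330),d(356,402)],.02);t2=unproj(s,[d(182,243)],.033)[0]
x2=L2[0]-L2[1];x2/=np.linalg.norm(x2);print("side line",L2,np.linalg.norm(L2[0]-L2[1]),np.arctan2(x2[1],x2[0]))
m2=L2.mean(0);y2=np.array([-x2[1],x2[0],0]);print("tip",t2,(t2-m2)@x2,(t2-m2)@y2)
# corners
B=unproj(f,[c(93,41),c(752,131),c(714,420),c(50,332)],.02);print(B,B.mean(0))
E
```

```text
line [[0.70270384 0.052123   0.02      ]
 [0.48726143 0.07564353 0.02      ]] 0.21672251128121311
tip [ 0.66109944 -0.04013809  0.033     ]
m [0.59498263 0.06388326 0.02      ] yaw -0.10874253996706325 tip in line frame 0.07701554724057857 -0.09623138904892968
grip top [ 0.59848007 -0.0340617   0.13      ] 0.014106587032845175 -0.0969868661628035
side line [[0.70169618 0.05177945 0.02      ]
 [0.49129804 0.07584887 0.02      ]] 0.2117704296810493 -0.11390423417749079
tip [ 0.6622925  -0.04008636  0.033     ] 0.07717817291976681 -0.09574905192602617
[[ 0.72014906  0.19636979  0.02      ]
 [ 0.66341942 -0.29900435  0.02      ]
 [ 0.44808876 -0.27325571  0.02      ]
 [ 0.49968826  0.2204807   0.02      ]] [ 0.58283638 -0.03885239  0.02      ]
```

```bash
cat >> h.py <<'E'
from scipy.spatial.transform import Rotation as R
M0=np.array([0.595,0.0639,0.]);YAW=-0.112
X=np.array([np.cos(YAW),np.sin(YAW),0]);Y=np.array([-X[1],X[0],0])
def need(lx,ly,z,turn=True):
    s=sensors.state();q=s["tool_rot"];r=R.from_quat([q[1],q[2],q[3],q[0]])
    P=M0+lx*X+ly*Y;P[2]=z;p=s["tool_pos"]
    d=r.inv().apply(P-p)/.025
    a=r.as_matrix();sg=np.sign(a[:,1]@Y)
    t=np.c_[[0,0,-1.],sg*Y,np.cross([0,0,-1.],sg*Y)]
    e=np.degrees((r.inv()*R.from_matrix(t)).as_rotvec())/5
    print("t",round(s["time"],2),"pos line frame",np.round([(p-M0)@X,(p-M0)@Y,p[2]],4),"F",np.round(s["contact_force"],1),"w",round(s["gripper_width"],3))
    print("shift",d.round(2),"turn",e.round(2));return a
E
python3 -c "
from h import *
print(need(.005,-.096,.2).round(3))"
```

```text
t 0.3 pos line frame [-0.3536 -0.7107  0.2309] F [ 0.9 -0.3 -0.1] w 1.0
shift [  1.25 -17.56 -22.4 ] turn [4.33 0.   0.01]
[[-0.     0.263 -0.965]
 [ 0.001 -0.965 -0.263]
 [-1.    -0.001 -0.   ]]
```

>>> drive_tool --series '[{"y": -0.98, "z": -1.24, "ax": 0.9}, {"y": -1.95, "z": -2.49, "ax": 1.8}, {"y": -2.93, "z": -3.73, "ax": 2.7}, {"y": -3.9, "z": -4.98, "ax": 3.6}, {"y": -4.88, "z": -6.22, "ax": 4.33}]' --hand 1

```text
schema error: expected keys x, y, z, ax, ay, az
```

```bash
python3 -c "
from h import *
need(.005,-.096,.2)"
```

```text
t 0.3 pos line frame [-0.3536 -0.7107  0.2309] F [ 0.9 -0.3 -0.1] w 1.0
shift [  1.25 -17.56 -22.4 ] turn [4.33 0.   0.01]
```

All keys are required.

>>> drive_tool --series '[{"x": 0, "y": -0.98, "z": -1.24, "ax": 0.9, "ay": 0, "az": 0}, {"x": 0, "y": -1.95, "z": -2.49, "ax": 1.8, "ay": 0, "az": 0}, {"x": 0, "y": -2.93, "z": -3.73, "ax": 2.7, "ay": 0, "az": 0}, {"x": 0, "y": -3.9, "z": -4.98, "ax": 3.6, "ay": 0, "az": 0}, {"x": 0, "y": -4.88, "z": -6.22, "ax": 4.33, "ay": 0, "az": 0}]' --hand 1

```text
time: 0.72
tool_pos: [0.2829, -0.4429, 0.2312]
tool_rot: [-0.041, 0.706, -0.041, -0.706]
contact_force: [0.8, -0.3, -0.3]
gripper_width: 0.998
```

```bash
python3 -c "
from h import *
need(.005,-.096,.2)"
```

```text
t 0.72 pos line frame [-0.2535 -0.5385  0.2312] F [ 0.8 -0.3 -0.3] w 0.998
shift [  1.25 -17.75 -10.26] turn [-0.05 -0.    0.  ]
```

>>> drive_tool --series '[{"x": 0, "y": -1.37, "z": -0.79, "ax": 0, "ay": 0, "az": 0}, {"x": 0, "y": -2.74, "z": -1.58, "ax": 0, "ay": 0, "az": 0}, {"x": 0, "y": -4.11, "z": -2.37, "ax": 0, "ay": 0, "az": 0}, {"x": 0, "y": -5.48, "z": -3.16, "ax": 0, "ay": 0, "az": 0}, {"x": 0, "y": -6.85, "z": -3.95, "ax": 0, "ay": 0, "az": 0}]'

```text
time: 1.13
tool_pos: [0.4002, -0.2836, 0.2315]
tool_rot: [-0.04, 0.706, -0.04, -0.706]
contact_force: [0.5, -0.7, -0.0]
gripper_width: 0.998
```

>>> drive_tool --series '[{"x": 0, "y": -1.37, "z": -0.79, "ax": 0, "ay": 0, "az": 0}, {"x": 0, "y": -2.74, "z": -1.58, "ax": 0, "ay": 0, "az": 0}, {"x": 0, "y": -4.11, "z": -2.37, "ax": 0, "ay": 0, "az": 0}, {"x": 0, "y": -5.48, "z": -3.16, "ax": 0, "ay": 0, "az": 0}, {"x": 0, "y": -6.85, "z": -3.95, "ax": 0, "ay": 0, "az": 0}]'

```text
time: 1.55
tool_pos: [0.5176, -0.1243, 0.2315]
tool_rot: [-0.039, 0.706, -0.04, -0.706]
contact_force: [1.0, -0.4, 0.4]
gripper_width: 1.0
```

```bash
python3 -c "
from h import *
need(.005,-.096,.2)"
```

```text
t 1.55 pos line frame [-0.0559 -0.1957  0.2315] F [ 1.  -0.4  0.4] w 1.0
shift [ 1.26 -3.99 -2.44] turn [ 0.   -0.01 -0.  ]
```

>>> drive_tool --series '[{"x": 0, "y": -1.3, "z": -0.8, "ax": 0, "ay": 0, "az": 0}, {"x": 0.4, "y": -2.6, "z": -1.6, "ax": 0, "ay": 0, "az": 0}, {"x": 0.8, "y": -3.99, "z": -2.44, "ax": 0, "ay": 0, "az": 0}, {"x": 1.25, "y": -3.99, "z": -2.44, "ax": 0, "ay": 0, "az": 0}, {"x": 1.25, "y": -3.99, "z": -2.44, "ax": 0, "ay": 0, "az": 0}]'

```text
time: 1.97
tool_pos: [0.5876, -0.0319, 0.1968]
tool_rot: [0.039, -0.704, 0.038, 0.708]
contact_force: [-1.4, -0.7, -0.8]
gripper_width: 1.0
```

```bash
python3 - <<'E'
from h import *
need(.005,-.096,.098)
f=grab("top");crop(f,(245,135,430,240),4.3,"top1")
f=grab("side");crop(f,(235,65,395,265),2.9,"side1")
E
```

```text
t 1.97 pos line frame [ 0.0034 -0.096   0.1968] F [-1.4 -0.7 -0.8] w 1.0
shift [ 3.95 -0.   -0.09] turn [0.04 0.06 0.  ]
```

View pics/side1.png

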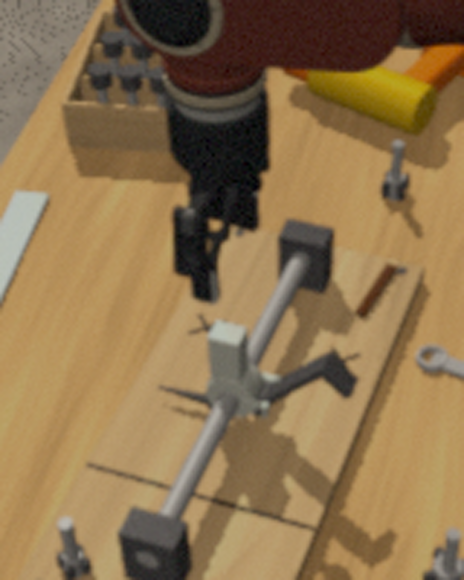

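View pics/top1.png

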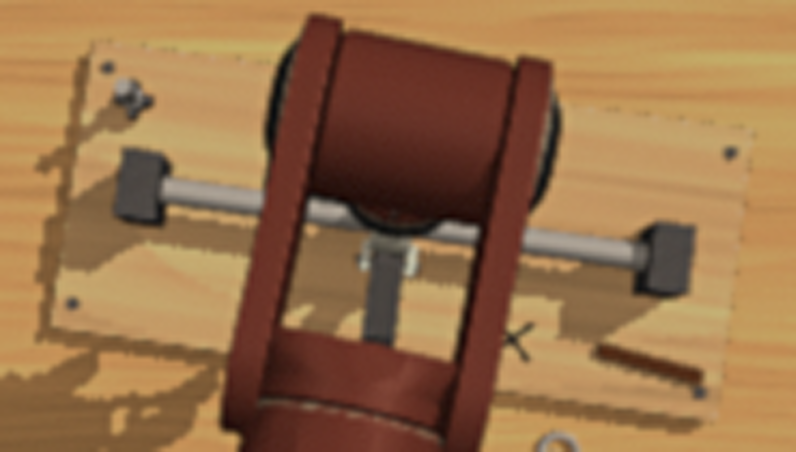

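The gripper is over the block, with nothing in the way on either side. The side view has the pointer at about (160,390) and the line crossing below it. I'll descend and pinch.

>>> drive_tool --series '[{"x": 1.3, "y": 0, "z": -0.09, "ax": 0, "ay": 0, "az": 0}, {"x": 2.6, "y": 0, "z": -0.09, "ax": 0, "ay": 0, "az": 0}, {"x": 3.5, "y": 0, "z": -0.09, "ax": 0, "ay": 0, "az": 0}, {"x": 3.95, "y": 0, "z": -0.09, "ax": 0, "ay": 0, "az": 0}, {"x": 3.95, "y": 0, "z": -0.09, "ax": 0, "ay": 0, "az": 0}]'

```text
time: 2.48
tool_pos: [0.5885, -0.0351, 0.0988]
tool_rot: [0.04, -0.704, 0.04, 0.708]
contact_force: [-0.2, 0.4, -0.2]
gripper_width: 0.999
```

>>> drive_tool --series '[{"x": 0, "y": 0, "z": 0, "ax": 0, "ay": 0, "az": 0}, {"x": 0, "y": 0, "z": 0, "ax": 0, "ay": 0, "az": 0}, {"x": 0, "y": 0, "z": 0, "ax": 0, "ay": 0, "az": 0}, {"x": 0, "y": 0, "z": 0, "ax": 0, "ay": 0, "az": 0}, {"x": 0, "y": 0, "z": 0, "ax": 0, "ay": 0, "az": 0}]' --hand 0

```text
time: 2.9
tool_pos: [0.5916, -0.0343, 0.1028]
tool_rot: [-0.04, 0.707, -0.04, -0.705]
contact_force: [-0.4, -0.4, -0.1]
gripper_width: 0.302
```

>>> drive_tool --series '[{"x": 0, "y": 0, "z": 0, "ax": 0, "ay": 0, "az": 0}, {"x": 0, "y": 0, "z": 0, "ax": 0, "ay": 0, "az": 0}, {"x": 0, "y": 0, "z": 0, "ax": 0, "ay": 0, "az": 0}, {"x": 0, "y": 0, "z": 0, "ax": 0, "ay": 0, "az": 0}, {"x": 0, "y": 0, "z": 0, "ax": 0, "ay": 0, "az": 0}]'

```text
time: 3.32
tool_pos: [0.5916, -0.0342, 0.1029]
tool_rot: [-0.04, 0.707, -0.04, -0.705]
contact_force: [-0.8, 1.1, 5.1]
gripper_width: 0.27
```

```bash
python3 - <<'E'
from h import *
need(.005,0,.098)
f=grab("side");crop(f,(235,105,395,265),3.6,"side2")
E
```

```text
t 3.32 pos line frame [ 0.0076 -0.0978  0.1029] F [-0.8  1.1  5.1] w 0.27
shift [ 0.2  -3.91  0.1 ] turn [-0.   -0.02 -0.  ]
```

View pics/side2.png

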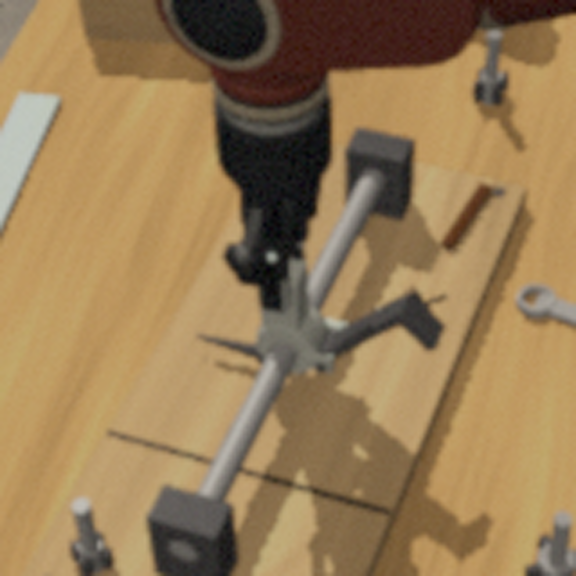

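The gripper holds the block: opening 0.27, about 23 mm. Now I'll slide it along the bar.

>>> drive_tool --series '[{"x": 0, "y": -0.2, "z": 0, "ax": 0, "ay": 0, "az": 0}, {"x": 0, "y": -0.6, "z": 0, "ax": 0, "ay": 0, "az": 0}, {"x": 0, "y": -1.0, "z": 0, "ax": 0, "ay": 0, "az": 0}, {"x": 0, "y": -1.4, "z": 0, "ax": 0, "ay": 0, "az": 0}, {"x": 0, "y": -1.8, "z": 0, "ax": 0, "ay": 0, "az": 0}]'

```text
time: 3.78
tool_pos: [0.5966, 0.0097, 0.1029]
tool_rot: [-0.039, 0.707, -0.041, -0.705]
contact_force: [-2.4, -3.8, 5.7]
gripper_width: 0.268
```

>>> drive_tool --series '[{"x": 0, "y": -0.4, "z": 0, "ax": 0, "ay": 0, "az": 0}, {"x": 0, "y": -0.8, "z": 0, "ax": 0, "ay": 0, "az": 0}, {"x": 0, "y": -1.1, "z": 0, "ax": 0, "ay": 0, "az": 0}, {"x": 0, "y": -1.4, "z": 0, "ax": 0, "ay": 0, "az": 0}, {"x": 0, "y": -1.6, "z": 0, "ax": 0, "ay": 0, "az": 0}]'

```text
time: 4.2
tool_pos: [0.6012, 0.0498, 0.1029]
tool_rot: [-0.039, 0.707, -0.04, -0.705]
contact_force: [-2.0, -4.2, 6.5]
gripper_width: 0.27
```

```bash
python3 - <<'E'
from h import *
need(.005,0,.098)
f=grab("side");crop(f,(235,155,355,275),4.8,"side3")
f=grab("top");crop(f,(245,135,430,240),4.3,"top3")
E
```

```text
t 4.2 pos line frame [ 0.0077 -0.0133  0.1029] F [-2.  -4.2  6.5] w 0.27
shift [ 0.2  -0.53  0.11] turn [ 0.   -0.02 -0.02]
```

View pics/side3.png

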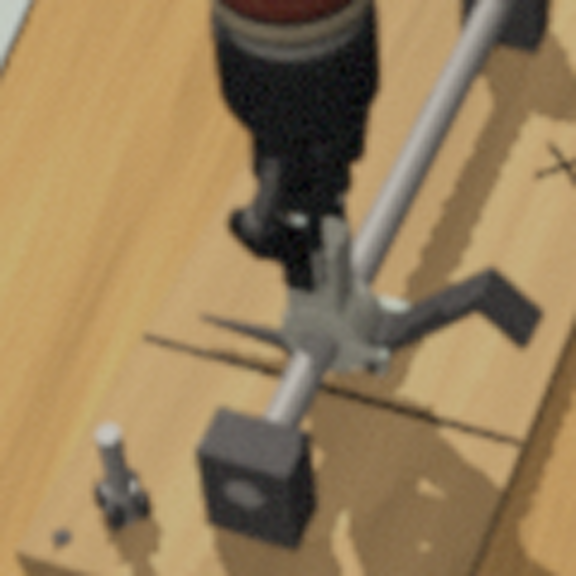

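View pics/top3.png

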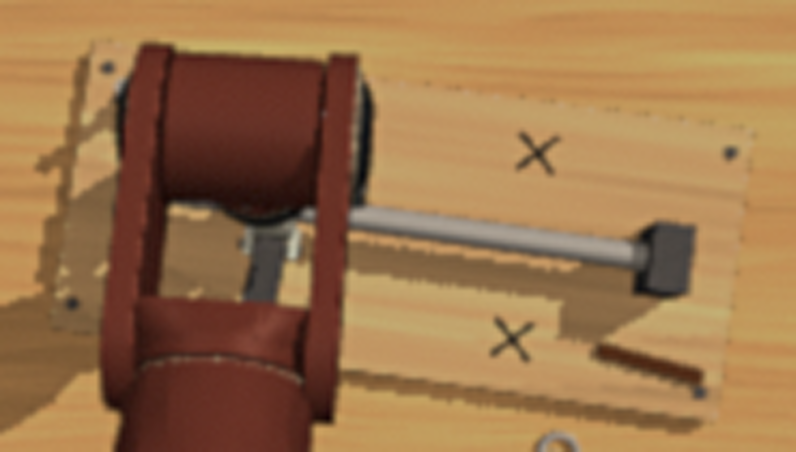

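In the side zoom the pointer tip is at (203,317) and the line runs from (146,336) to (520,441). The stop is just short of the line.

```bash
cat >> h.py <<'E'
def sidemeas(tip,e1,e2,x0,y0,k):
    f=grab("side");c=lambda p:(x0+(p[0]+.5)/k-.5,y0+(p[1]+.5)/k-.5)
    L=unproj(f,[c(e1),c(e2)],.02);t=unproj(f,[c(tip)],.033)[0]
    x=L[0]-L[1];x/=np.linalg.norm(x);y=np.array([-x[1],x[0],0])
    print("tip rel to line",(t-L[0])@y,"yaw",np.arctan2(x[1],x[0]),"fromtopline",(t-M0)@X,(t-M0)@Y)
E
python3 -c "
from h import *
sidemeas((203,317),(146,336),(520,441),235,155,4.8)"
```

```text
tip rel to line -0.012990035519149394 yaw -0.11097682288450368 fromtopline 0.07929387092033333 -0.012823186652617372
```

>>> drive_tool --series '[{"x": 0, "y": -0.2, "z": 0, "ax": 0, "ay": 0, "az": 0}, {"x": 0, "y": -0.38, "z": 0, "ax": 0, "ay": 0, "az": 0}, {"x": 0, "y": -0.5, "z": 0, "ax": 0, "ay": 0, "az": 0}, {"x": 0, "y": -0.5, "z": 0, "ax": 0, "ay": 0, "az": 0}, {"x": 0, "y": -0.5, "z": 0, "ax": 0, "ay": 0, "az": 0}]'

```text
time: 4.77
tool_pos: [0.6026, 0.0625, 0.1029]
tool_rot: [-0.039, 0.707, -0.04, -0.705]
contact_force: [-0.4, -0.5, 6.3]
gripper_width: 0.269
```

```bash
python3 - <<'E'
from h import *
need(.005,0,.098)
f=grab("side");crop(f,(245,195,345,275),8,"side4")
E
```

```text
t 4.77 pos line frame [ 0.0077 -0.0006  0.1029] F [-0.4 -0.5  6.3] w 0.269
shift [ 0.2  -0.02  0.11] turn [-0.   -0.03 -0.01]
```

View pics/side4.png

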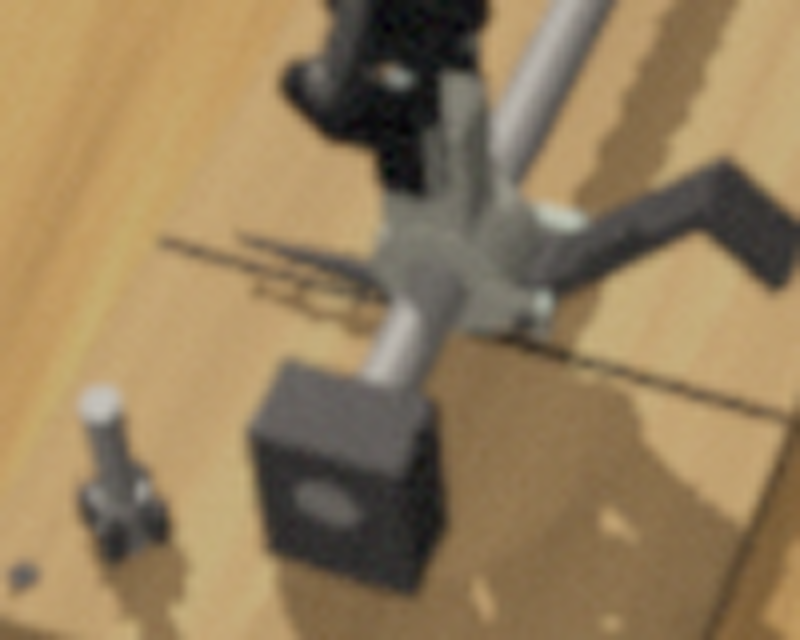

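The tip is at (238,236) and the line runs from (163,242) to (785,415).

```bash
python3 -c "
from h import *
sidemeas((238,236),(163,242),(785,415),245,195,8)"
```

```text
tip rel to line -0.0010669815012187844 yaw -0.10807191092740309 fromtopline 0.08089668244200035 -0.0002760975498559478
```

The pointer is within about 1 mm of the line, so I'll release and lift.

>>> drive_tool --series '[{"x": 0, "y": 0, "z": 0, "ax": 0, "ay": 0, "az": 0}, {"x": 0, "y": 0, "z": 0, "ax": 0, "ay": 0, "az": 0}, {"x": 0, "y": 0, "z": 0, "ax": 0, "ay": 0, "az": 0}, {"x": 0, "y": 0, "z": 0, "ax": 0, "ay": 0, "az": 0}, {"x": 0, "y": 0, "z": 0, "ax": 0, "ay": 0, "az": 0}]' --hand 1

```text
time: 5.28
tool_pos: [0.6014, 0.0628, 0.1009]
tool_rot: [0.04, -0.706, 0.04, 0.706]
contact_force: [0.3, 0.5, -1.2]
gripper_width: 0.955
```

>>> drive_tool --series '[{"x": -0.4, "y": 0, "z": 0, "ax": 0, "ay": 0, "az": 0}, {"x": -1.2, "y": 0, "z": 0, "ax": 0, "ay": 0, "az": 0}, {"x": -2.4, "y": 0, "z": 0, "ax": 0, "ay": 0, "az": 0}, {"x": -3.4, "y": 0, "z": 0, "ax": 0, "ay": 0, "az": 0}, {"x": -3.4, "y": 0, "z": 0, "ax": 0, "ay": 0, "az": 0}]'

```text
time: 5.7
tool_pos: [0.6053, 0.0627, 0.1944]
tool_rot: [-0.04, 0.71, -0.039, -0.702]
contact_force: [0.5, 0.3, 1.6]
gripper_width: 1.002
```

```bash
python3 - <<'E'
from h import *
a=need(-.08,0,.19);print(a.round(2))
f=grab("side");crop(f,(245,195,345,275),8,"side5")
E
```

```text
t 5.7 pos line frame [ 0.0103 -0.      0.1944] F [0.5 0.3 1.6] w 1.002
shift [ 0.13 -0.    3.62] turn [ 0.   -0.14  0.01]
[[ 0.01 -0.11 -0.99]
 [-0.   -0.99  0.11]
 [-1.   -0.   -0.01]]
```

View pics/side5.png

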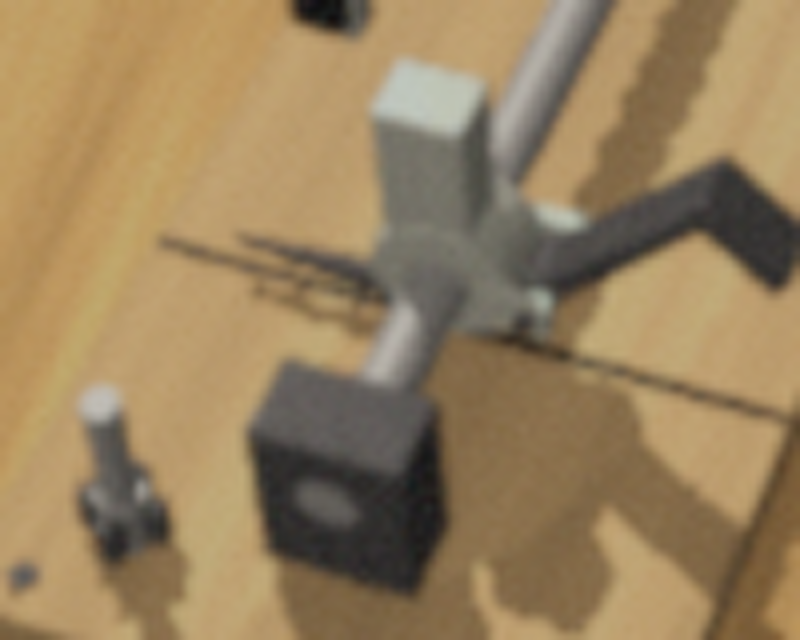

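The tip hasn't moved and is still at (238,236). Now I'll go over the flip arm with the gripper shut.

>>> drive_tool --series '[{"x": 0, "y": 0, "z": 1, "ax": 0, "ay": 0, "az": 0}, {"x": 0, "y": 0, "z": 2.2, "ax": 0, "ay": 0, "az": 0}, {"x": 0, "y": 0, "z": 3.2, "ax": 0, "ay": 0, "az": 0}, {"x": 0, "y": 0, "z": 3.5, "ax": 0, "ay": 0, "az": 0}, {"x": 0, "y": 0, "z": 3.5, "ax": 0, "ay": 0, "az": 0}]' --hand 0

```text
time: 6.17
tool_pos: [0.5131, 0.0728, 0.1856]
tool_rot: [0.039, -0.706, 0.039, 0.706]
contact_force: [0.5, -0.4, 0.1]
gripper_width: 0.297
```

>>> drive_tool --series '[{"x": 0, "y": 0, "z": 0, "ax": 0, "ay": 0, "az": 0}, {"x": 0, "y": 0, "z": 0, "ax": 0, "ay": 0, "az": 0}, {"x": 0, "y": 0, "z": 0, "ax": 0, "ay": 0, "az": 0}, {"x": 0, "y": 0, "z": 0, "ax": 0, "ay": 0, "az": 0}, {"x": 0, "y": 0, "z": 0, "ax": 0, "ay": 0, "az": 0}]'

```text
time: 6.58
tool_pos: [0.5153, 0.0724, 0.1863]
tool_rot: [0.04, -0.706, 0.04, 0.706]
contact_force: [-0.4, -0.2, -0.5]
gripper_width: 0.004
```

```bash
python3 - <<'E'
from h import *
need(-.08,0,.068)
f=grab("side");crop(f,(245,120,395,275),3.8,"side6")
f=grab("top");crop(f,(245,135,430,240),4.3,"top6")
E
```

```text
t 6.58 pos line frame [-0.0802 -0.0005  0.1863] F [-0.4 -0.2 -0.5] w 0.004
shift [ 4.73 -0.02 -0.01] turn [-0.  0. -0.]
```

View pics/side6.png

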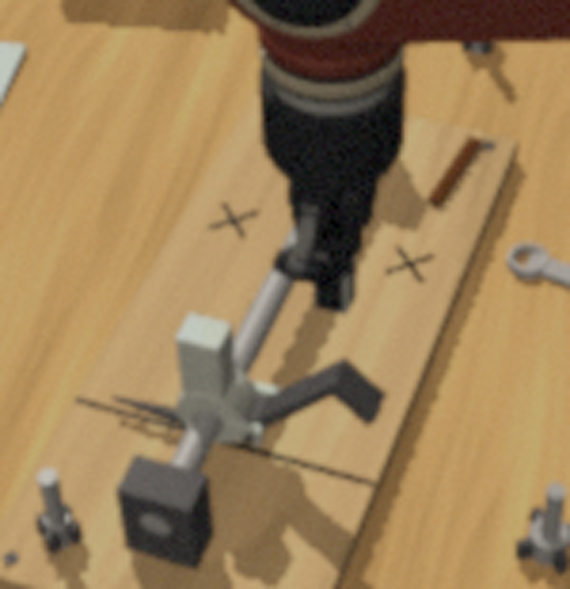

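View pics/top6.png

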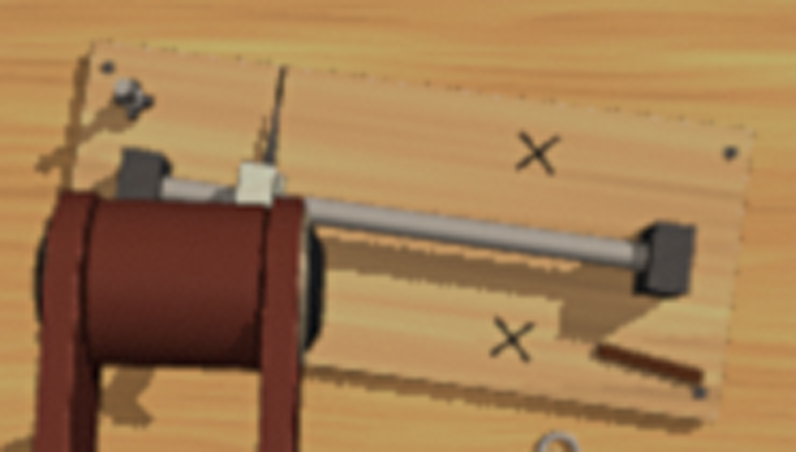

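The top view shows the pointer overlapping the line at about (278,95). Now I'll push the arm down slowly.

>>> drive_tool --series '[{"x": 1, "y": 0, "z": 0, "ax": 0, "ay": 0, "az": 0}, {"x": 2, "y": 0, "z": 0, "ax": 0, "ay": 0, "az": 0}, {"x": 2.4, "y": 0, "z": 0, "ax": 0, "ay": 0, "az": 0}, {"x": 2.7, "y": 0, "z": 0, "ax": 0, "ay": 0, "az": 0}, {"x": 3.0, "y": 0, "z": 0, "ax": 0, "ay": 0, "az": 0}]'

```text
time: 7.1
tool_pos: [0.5148, 0.0726, 0.1113]
tool_rot: [0.04, -0.706, 0.04, 0.706]
contact_force: [0.9, -0.2, 1.7]
gripper_width: -0.003
```

>>> drive_tool --series '[{"x": 0.25, "y": 0, "z": 0, "ax": 0, "ay": 0, "az": 0}, {"x": 0.5, "y": 0, "z": 0, "ax": 0, "ay": 0, "az": 0}, {"x": 0.75, "y": 0, "z": 0, "ax": 0, "ay": 0, "az": 0}, {"x": 1.0, "y": 0, "z": 0, "ax": 0, "ay": 0, "az": 0}, {"x": 1.2, "y": 0, "z": 0, "ax": 0, "ay": 0, "az": 0}]'

```text
time: 7.52
tool_pos: [0.5146, 0.0725, 0.0807]
tool_rot: [0.04, -0.706, 0.04, 0.706]
contact_force: [-0.7, 1.1, 2.4]
gripper_width: -0.001
```

```bash
python3 - <<'E'
from h import *
need(-.08,0,.064)
f=grab("side");crop(f,(245,120,395,275),3.8,"side7")
E
```

```text
t 7.52 pos line frame [-0.0809 -0.0004  0.0807] F [-0.7  1.1  2.4] w -0.001
shift [ 0.67 -0.02 -0.04] turn [-0.  0. -0.]
```

View pics/side7.png

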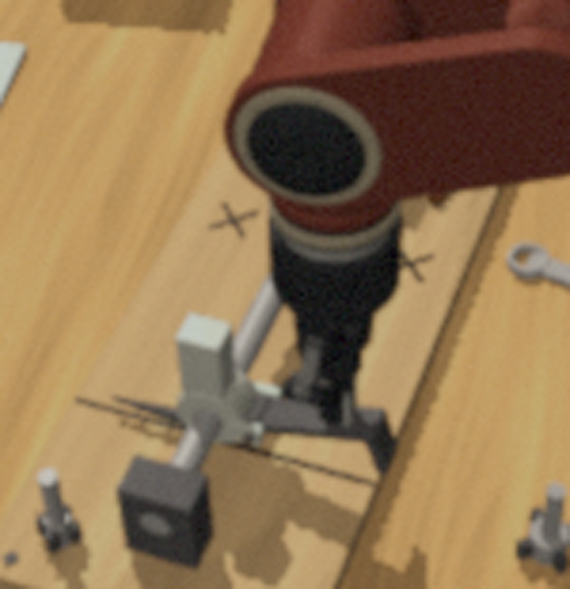

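The arm is folding down and the pointer hasn't moved, still at (113,399). I'll carry on to the end stop.

>>> drive_tool --series '[{"x": 0.15, "y": 0, "z": 0, "ax": 0, "ay": 0, "az": 0}, {"x": 0.3, "y": 0, "z": 0, "ax": 0, "ay": 0, "az": 0}, {"x": 0.45, "y": 0, "z": 0, "ax": 0, "ay": 0, "az": 0}, {"x": 0.58, "y": 0, "z": 0, "ax": 0, "ay": 0, "az": 0}, {"x": 0.58, "y": 0, "z": 0, "ax": 0, "ay": 0, "az": 0}]'

```text
time: 7.98
tool_pos: [0.5143, 0.0725, 0.0659]
tool_rot: [0.04, -0.706, 0.04, 0.706]
contact_force: [-0.9, -0.2, -0.8]
gripper_width: 0.0
```

```bash
python3 - <<'E'
from h import *
need(-.08,0,.064)
E
```

```text
t 7.98 pos line frame [-0.0812 -0.0005  0.0659] F [-0.9 -0.2 -0.8] w 0.0
shift [ 0.08 -0.02 -0.05] turn [-0.    0.01 -0.  ]
```

>>> drive_tool --series '[{"x": 0.04, "y": 0, "z": 0, "ax": 0, "ay": 0, "az": 0}, {"x": 0.08, "y": 0, "z": 0, "ax": 0, "ay": 0, "az": 0}, {"x": 0.1, "y": 0, "z": 0, "ax": 0, "ay": 0, "az": 0}, {"x": 0.1, "y": 0, "z": 0, "ax": 0, "ay": 0, "az": 0}]'

```text
time: 8.32
tool_pos: [0.5147, 0.0725, 0.0643]
tool_rot: [-0.04, 0.706, -0.04, -0.706]
contact_force: [-0.7, -0.4, 0.5]
gripper_width: -0.001
```

```bash
python3 - <<'E'
from h import *
need(-.08,0,.064)
f=grab("side");crop(f,(245,120,395,275),3.8,"side8")
E
```

```text
t 8.32 pos line frame [-0.0807 -0.0004  0.0643] F [-0.7 -0.4  0.5] w -0.001
shift [ 0.01 -0.02 -0.03] turn [-0. -0. -0.]
```

View pics/side8.png

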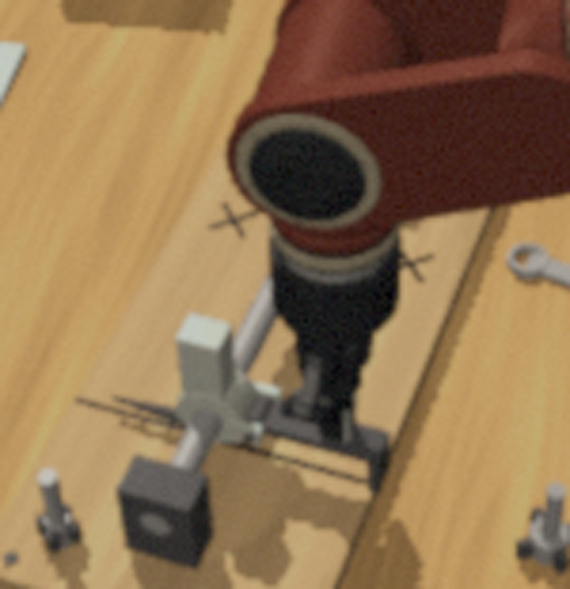

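The arm looks level. I'll press another 1–2 mm to feel for the end stop.

>>> drive_tool --series '[{"x": 0.03, "y": 0, "z": 0, "ax": 0, "ay": 0, "az": 0}, {"x": 0.05, "y": 0, "z": 0, "ax": 0, "ay": 0, "az": 0}, {"x": 0.05, "y": 0, "z": 0, "ax": 0, "ay": 0, "az": 0}]'

```text
time: 8.62
tool_pos: [0.5149, 0.0725, 0.0639]
tool_rot: [-0.04, 0.706, -0.04, -0.706]
contact_force: [-3.6, 0.6, 6.3]
gripper_width: -0.0
```

>>> drive_tool --series '[{"x": 0.03, "y": 0, "z": 0, "ax": 0, "ay": 0, "az": 0}, {"x": 0.04, "y": 0, "z": 0, "ax": 0, "ay": 0, "az": 0}, {"x": 0.04, "y": 0, "z": 0, "ax": 0, "ay": 0, "az": 0}]'

```text
time: 8.87
tool_pos: [0.515, 0.0725, 0.0638]
tool_rot: [0.039, -0.706, 0.04, 0.706]
contact_force: [-5.9, -0.3, 10.6]
gripper_width: 0.004
```

The end stop is reached: force rises to 10 N at z = 0.064. I'll lift straight up, clear the area and check.

>>> drive_tool --series '[{"x": -0.3, "y": 0, "z": 0, "ax": 0, "ay": 0, "az": 0}, {"x": -1.2, "y": 0, "z": 0, "ax": 0, "ay": 0, "az": 0}, {"x": -2.4, "y": 0, "z": 0, "ax": 0, "ay": 0, "az": 0}, {"x": -3.6, "y": 0, "z": 0, "ax": 0, "ay": 0, "az": 0}, {"x": -4.8, "y": 0, "z": 0, "ax": 0, "ay": 0, "az": 0}]'

```text
time: 9.28
tool_pos: [0.5144, 0.0725, 0.1832]
tool_rot: [0.04, -0.706, 0.04, 0.706]
contact_force: [1.1, -0.2, 0.5]
gripper_width: -0.001
```

>>> drive_tool --series '[{"x": -0.4, "y": 1.2, "z": 0.8, "ax": 0, "ay": 0, "az": 0}, {"x": -0.4, "y": 2.4, "z": 1.6, "ax": 0, "ay": 0, "az": 0}, {"x": -0.4, "y": 3.6, "z": 2.4, "ax": 0, "ay": 0, "az": 0}, {"x": -0.4, "y": 4.8, "z": 2.8, "ax": 0, "ay": 0, "az": 0}, {"x": -0.4, "y": 6.0, "z": 2.8, "ax": 0, "ay": 0, "az": 0}]'

```text
time: 9.7
tool_pos: [0.4268, -0.0694, 0.1922]
tool_rot: [-0.039, 0.706, -0.039, -0.706]
contact_force: [1.2, -0.9, -0.4]
gripper_width: -0.001
```

>>> drive_tool --series '[{"x": 0, "y": 0.8, "z": 0, "ax": 0, "ay": 0, "az": 0}, {"x": 0, "y": 1.2, "z": 0, "ax": 0, "ay": 0, "az": 0}, {"x": 0, "y": 1.2, "z": 0, "ax": 0, "ay": 0, "az": 0}, {"x": 0, "y": 1.2, "z": 0, "ax": 0, "ay": 0, "az": 0}, {"x": 0, "y": 1.2, "z": 0, "ax": 0, "ay": 0, "az": 0}]'

```text
time: 10.12
tool_pos: [0.4252, -0.0977, 0.1919]
tool_rot: [0.039, -0.706, 0.039, 0.706]
contact_force: [0.4, -1.0, -0.0]
gripper_width: 0.001
```

```bash
python3 - <<'E'
from h import *
need(-.08,0,.064)
f=grab("side");crop(f,(245,195,345,275),8,"side9")
f=grab("top");crop(f,(245,135,430,240),4.3,"top9")
cv2.imwrite("pics/top9f.png",f["img"])
E
```

```text
t 10.12 pos line frame [-0.1507 -0.1795  0.1919] F [ 0.4 -1.  -0. ] w 0.001
shift [ 5.12 -7.18 -2.84] turn [0.01 0.   0.01]
```

View pics/side9.png

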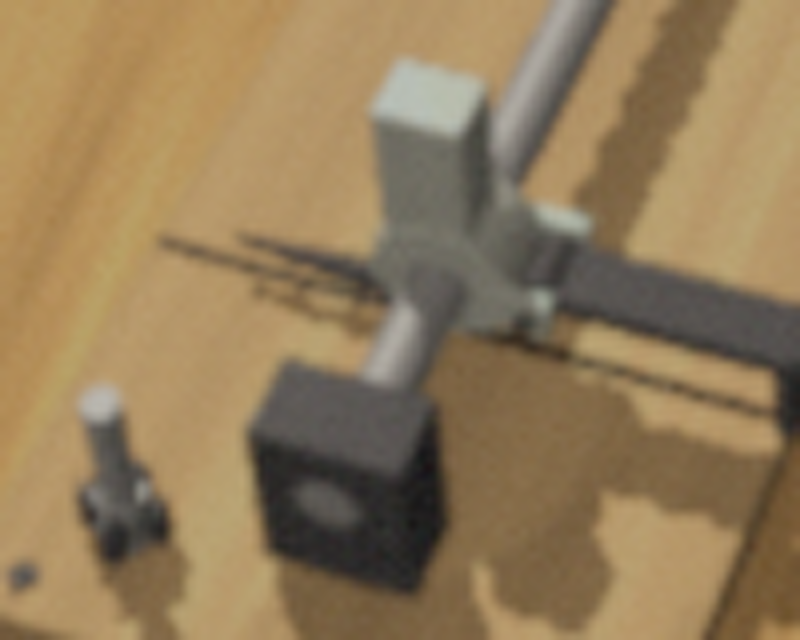

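View pics/top9.png

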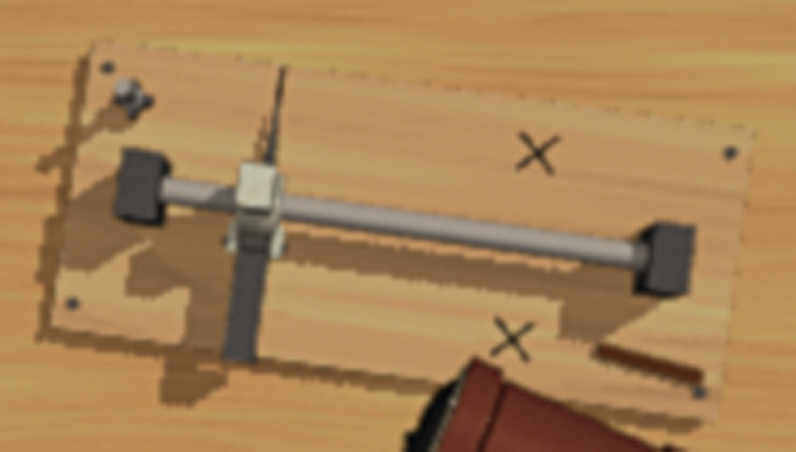

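View pics/top9f.png

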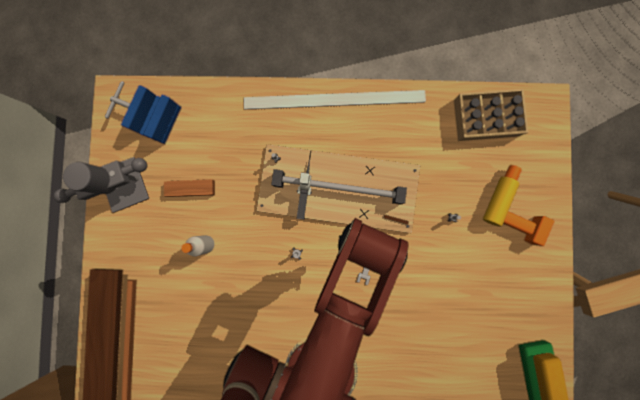

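The pointer still lies on the line: tip at (238,236) in the side view, and overlapping the line at about (278,95) in the top view. The flip arm is level, the bystanders I can see haven't moved, and the robot is clear. I'm handing the job in.

```bash
python3 -c "
from plant import workorder
print(workorder.job_done())"
```

```text
the job is handed in; nothing more can be done
None
```

The stop now rests with its pointer on the straight pencil line, and the flip arm is folded down level. I pinched the grip block, slid the stop about 97 mm along the bar with the flip arm still raised, and released it. I then pushed the arm down with the shut gripper until it met its end stop, which I felt as about 10 N with the fingertips at 64 mm. The job was handed in about 10 s into the run.

- **Pointer:** After the slide, the side camera put the tip 0.3 to 1.1 mm from the line, depending on which camera's fix of the line I used. It was at the same pixel after the arm was folded, and the top view shows it overlapping the line.
- **Flip arm:** It looks level in both final pictures; I did not measure its angle from them.
- **Bystanders:** None of the loose things had visibly moved. The robot arm hides most of the wrench in the last top picture.
- **Robot:** It is clear of everything, with the tool about 19 cm above the table.

One drive command was refused at the start because some keys were missing; nothing moved. No check failed.

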